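Press an adapter sleeve into the dry block

TASK

Take the grey plug out of the dry block's left-hand bore and set it down on the worktop. Then put the loose steel adapter sleeve, upright as it stands, into that bore and press it firmly home until its shoulder sits flush on the block, like the sleeve already fitted beside it, and let go. Leave the bottles, the pen and the dish where they are.

Things in the scene. Friction and masses are not known exactly. Their poses are not given: they have to be found in the camera images.
- dry_block: Dry block, fixed, level, turned up to 0.3 rad: white base 120 x 225 x 22 mm, on it an aluminium block 100 x 210 x 55 mm, top 77 mm above the worktop. Origin: centre of its underside; x away from the robot, y along it to the left. Two upright bores, 41.5 mm diameter: left at y = +55 mm, closed by the plug; right at y = -55 mm, holding a fixed sleeve like the loose one, top 132 mm above the worktop.
- bore_mouth (a point): Centre of the mouth of the left-hand bore, in the plane of the block's top face, 77 mm above the worktop; z up. The bore is 50 mm deep.
- seat (a joint): Tight black seat in the left-hand bore that gives the press fit's drag. At 0 m its top is 24 mm below the mouth, so a sleeve merely put in stops with its shoulder 12 mm above the block. It slides down under about 9 N plus 120 N per m/s (11 N at 15 mm/s) and stays where left; it reads about 0.012 when the sleeve's shoulder is fully down (its own stop: 0.016).
- plug: Loose grey plastic plug, 50 mm high, about 80 g, that closes the left-hand bore at the start. Origin at the centre of its underside, z up along its axis. From below: spigot 39 mm diameter x 12 mm, flange 60 mm diameter x 8 mm (rests on the block), round knob 30 mm diameter x 30 mm to grip. It stands by itself on its spigot.
- plug_mid (a point): Point on the plug's axis half-way up, 25 mm above its underside, 25 mm below the top of the knob.
- sleeve: The loose sleeve as a body, see sleeve_mid. Origin at the centre of its foot, z up along its axis to the neck.
- sleeve_mid (a point): Point on the axis of the loose plain steel sleeve, half-way up. The sleeve is round, 91 mm high, about 0.3 kg, and stands upright on the worktop on its foot. From below: spigot 40 mm diameter x 36 mm with a 3 mm chamfer at the foot, shoulder flange 58 mm diameter x 10 mm, neck 36 mm diameter x 45 mm to grip, with a narrow hole (12 mm) in its flat top, too small for fingers.
- sleeve_shoulder (a point): Centre of the underside of the loose sleeve's shoulder flange, on its axis, 36 mm above its foot; z along the axis towards the neck. It coincides with bore_mouth when the sleeve is home.
- wash_bottle: Blue wash bottle standing upright, 51 mm diameter x 105 mm; origin at the centre of its foot. It and the loose sleeve stand one at the left and the other at the right of the dry block. A bystander.
- small_bottle: Small brown dropper bottle standing in front of the dry block, 31 mm diameter x 72 mm; origin at the centre of its foot. A bystander.
- white_bottle: White squeeze bottle, 43 mm diameter x 125 mm, standing at the far left; origin at the centre of its foot. A bystander.
- pen: White marker pen lying at the front, 134 x 13 x 15 mm; origin at the centre of its underside, long axis y. A bystander.
- dish: Petri dish lying behind and to the right of the dry block, 91 mm diameter x 15 mm; origin at the centre of its underside. A bystander. Fixed racks of pipette tips up to about 140 mm high stand to its right and in front (x over 0.47 m, y under -0.17 m): nothing can be set down there.
There are look-alikes about, which are no part of the job. What is shaped like the plug but pink or yellow is not meant.

How it is judged:
By the outcome, as a careful person would: the job done as asked, in the order asked, and still so for the second after the job is handed in, with the robot touching nothing.
It also fails if it takes over 61 s, if anything falls off the work surface, if the arm or the gripper's body presses on something with over 40 N, if the wrist force passes 120 N, or if a joint passes its speed limit or range.

ROBOT

A 7-joint arm with a two-finger parallel gripper is mounted at the origin on a cart in front of the work surface, level with it; the furniture and walls round the work are solid. World frame = base frame: x ahead of the robot, y to its left, z up, the work surface at z = 0. Lengths are in mm, angles in rad, forces in N, time in s.
With the tool pointing down it reaches from about 400 to 875 mm from the base axis. Payload 19.3 kg.
Tool frame: the origin (TCP) lies between the finger pads; the fingertips stand 25 mm ahead of it and the grasp point (between the pads) lies 6 mm ahead of it; z points along the fingers, y is the direction in which the jaws open and shut (so a half turn about z gives the same grasp; the last joint's range is limited). The gripper opens to 85 mm and grips with 20 to 120 N. Pads are 22 mm wide; open, the fingers measure 114 mm over their backs; the gripper's body (76 mm by 85 mm) begins 54 mm behind the grasp point. The pads swing forward as they close: fully open they stand 13 mm farther back than shut.
Start: joints at [-1.365, 0.521, -0.036, 1.599, 0.021, 1.021, -0.113], TCP at [170.217, 601.366, 256.291] pointing down, gripper open.
Joint ranges: [-2.91, 2.91], [-0.3, 2.13], [-1.5, 1.42], [0.17, 2.43], [-1.26, 4.41], [0.16, 1.93], [-2.52, 2.52]. Speed limits (rad/s): [1.89, 1.89, 2.39, 2.39, 3.01, 3.01, 3.01].

INTERFACE

Orientations are given as a 3x3 rotation matrix whose columns are the frame's x, y, z axes.
In Python, from cell import sense, camera, finish_job gives the robot as it stands.
- The arm moves only by the tool play_rows, never from a script. Its argument "targets" is a list of rows, each a list of 7 numbers: the turn, a rotation vector about the tool's x, y, z in degrees, then the shift along the tool's x, y, z in m, then the closure, from -1 (fully open) to 1 (shut). A call has 1 to 12 rows; each row shifts and turns the commanded pose from where the row before left it, along the tool's axes as they then stand; what a row does not reach is not made up. A row lasts 1/8 s, in which the tool goes at most 62.5 mm and 10.7 degrees, less where a joint would pass 70% of its speed; a pose out of reach is approached as far as the arm can. A call with a gripper value outside its range is refused whole. The fingers move at their own pace and stop on an object; "force" is the grip in N (left out, the last holds). Time passes only in rows, so rows that do not move let the fingers close. It gives the time, the measured TCP pose, the force and the opening at its end, in the units of the state.
- sense(): the state, without advancing time (a new reading comes with each control period).
- camera(name): name is "side" or "top"; returns a dict with "color" (384x512x3 uint8, blue, green, red), "K" (3x3 intrinsics, pixels), "D" ([k1, k2, p1, p2, k3] as OpenCV has them; the pictures are not rectified), "rvec" (rotation vector, rad) and "tvec" (3), from world to camera coordinates, as OpenCV has them. Camera axes: x right, y down, z forward; pixel columns grow to the right and rows downward; lengths in mm; the calibration is good to about 2 mm. A picture is of the moment at which its call begins. There is no depth.
- finish_job(): hands the job in, once; it reports no verdict.
The state is a dict: "time_s": time; "q": joint angles; "qvel": joint speeds; "joint_torque": joint torques, N m; "tool_pos": TCP position; "ee_rot": TCP orientation; "force": force on the tool from outside, world axes, zero at the start; "ft_torque": the same for the moment, N m; "opening": finger opening in mm.
Only numpy, scipy, OpenCV 4.12 (cv2) and the standard library are available. Lean on these libraries where they do the work, as an engineer would, in place of code of your own. Each camera call takes 0.05 s, during which the arm holds its last target.

## Working session

There is one attempt and no reset: what is moved stays moved. The work goes in short steps, Python scripts to look and compute and a tool call to move; the robot and the scene stay as the last step left them, time stands still between calls to the robot, and variables do not carry over. Pictures are saved under pics/ and viewed, and the job is handed in when it is done.

Besides the shell and the picture viewer there is one more tool, called after ">>>" in YAML: its name, and indented under it one key for each argument. play_rows: Moves the arm, as the interface text tells. Its arguments: {"type":"object","properties":{"targets":{"type":"array"},"force":{"type":"number"}},"required":["targets"]}

```bash
mkdir -p pics; ls; cat > h.py <<'E'
import numpy as np, cv2
from cell import sense, camera, finish_job
def snap(n,tag):
    c=camera(n); cv2.imwrite(f'pics/{tag}.png',c['color']); np.savez(f'pics/{tag}.npz',**{k:np.array(c[k],float) for k in('K','D','rvec','tvec')}); return c
def load(tag): return np.load(f'pics/{tag}.npz')
def unproj(c,uv,z):
    uv=np.array(uv,float).reshape(-1,1,2)
    n=cv2.undistortPoints(uv,c['K'],c['D']).reshape(-1,2)
    R=cv2.Rodrigues(c['rvec'])[0];t=c['tvec'].ravel();o=-R.T@t
    d=np.c_[n,np.ones(len(n))]@R
    z=np.broadcast_to(z,len(n))
    return o+d*((z-o[2])/d[:,2])[:,None]
def proj(c,P):
    return cv2.projectPoints(np.array(P,float).reshape(-1,3),c['rvec'],c['tvec'],c['K'],c['D'])[0].reshape(-1,2)
E
python3 - <<'E'
from h import *
for n in('top','side'):
    c=snap(n,n+'0'); R=cv2.Rodrigues(c['rvec'])[0]; print(n,-R.T@np.ravel(c['tvec']),np.round(R,2).tolist())
s=sense(); print(s)
E
```

```text
pics
top [ 447.46541276   43.28912522 1425.27960664] [[0.01, -1.0, 0.0], [-1.0, -0.01, -0.07], [0.07, -0.0, -1.0]]
side [-386.64059498  731.44698244  711.86124663] [[-0.6, -0.8, 0.01], [-0.4, 0.28, -0.87], [0.69, -0.53, -0.49]]
{'time_s': 0.1, 'q': array([-1.36519719,  0.52194694, -0.03632528,  1.59991085,  0.02118062,
        1.02110785, -0.11280378]), 'qvel': array([ 0.00037217, -0.00155043,  0.00103857, -0.00201434, -0.00120645,
        0.00118679,  0.00070684]), 'joint_torque': array([ 5.12448212e-03, -9.28483486e+01,  1.98500097e+00, -3.70532370e+01,
        1.82169437e-02,  5.37318847e-03,  1.09531106e-05]), 'tool_pos': array([170.15259209, 601.12221602, 255.80232744]), 'ee_rot': array([[-9.62200408e-01,  2.72342298e-01, -2.17958566e-04],
       [ 2.72342380e-01,  9.62199926e-01, -9.64562198e-04],
       [-5.29713692e-05, -9.87461495e-04, -9.99999511e-01]]), 'force': array([ 0.92585097,  0.11981557, -0.37839202]), 'ft_torque': array([0.01117956, 0.04319715, 0.04505108]), 'opening': 85.46641750818534}
```

View pics/top0.png

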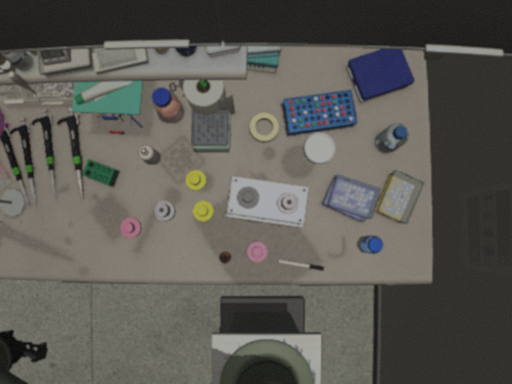

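View pics/side0.png

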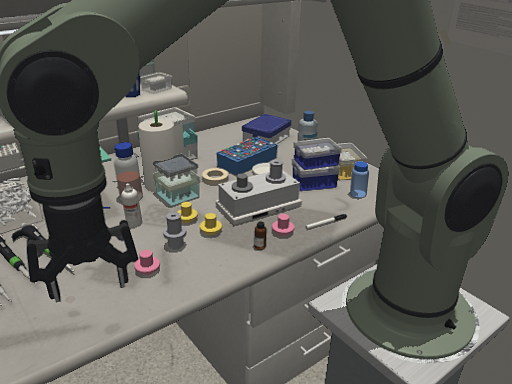

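The top view shows the block at (267,201), the grey plug at (248,197) in its left bore and the fitted sleeve at (289,202). The loose sleeve candidate is the steel piece at (164,210). The pink (131,228), (257,251) and yellow (196,180), (203,211) pieces are the look-alikes. I'll confirm with enlarged crops.

```bash
python3 - <<'E'
from h import *
t=cv2.imread('pics/top0.png'); s=cv2.imread('pics/side0.png')
a=cv2.resize(t[140:270,120:320],None,fx=4,fy=4,interpolation=cv2.INTER_CUBIC); cv2.imwrite('pics/ct.png',a)
a=cv2.resize(s[130:280,120:310],None,fx=4,fy=4,interpolation=cv2.INTER_CUBIC)[:600]; cv2.imwrite('pics/cs.png',a)
E
```

```text
(no output)
```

View pics/ct.png

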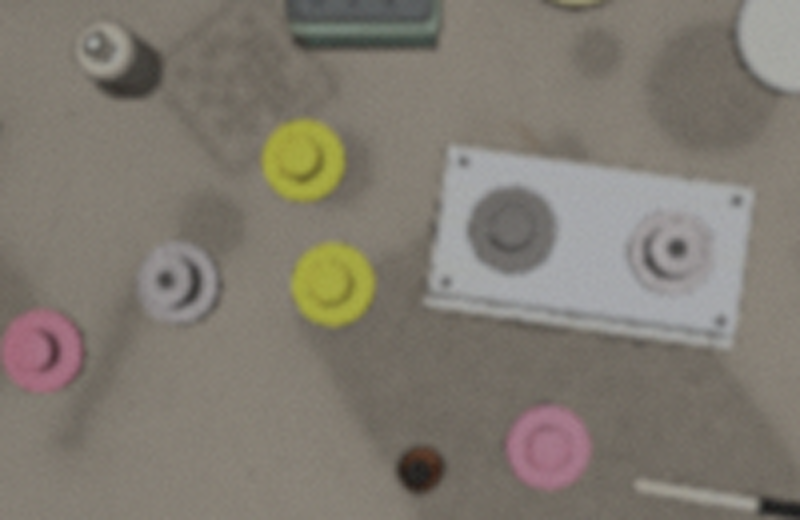

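View pics/cs.png

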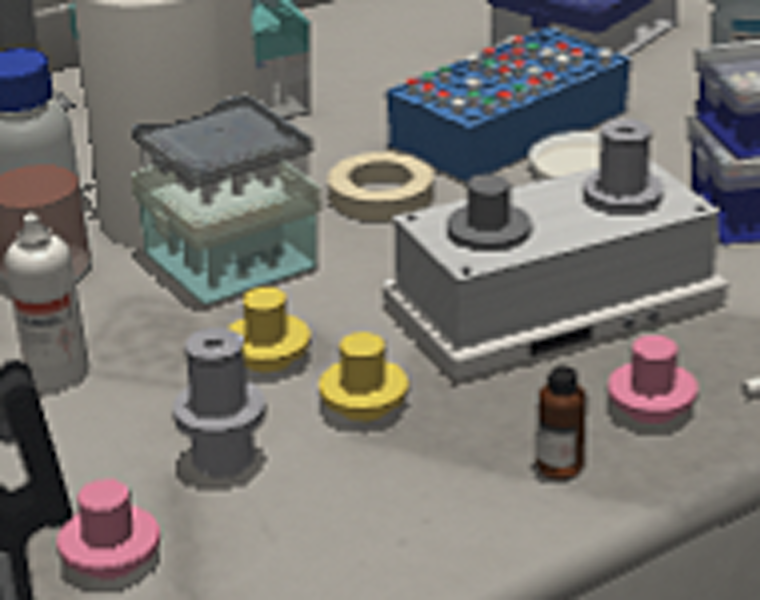

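```bash
cat >> h.py <<'E'
from scipy.optimize import minimize
from scipy.ndimage import map_coordinates
def grad(img):
    g=cv2.GaussianBlur(img.astype(np.float32),(0,0),0.8)
    return np.sqrt(sum(cv2.Sobel(g[:,:,k],cv2.CV_32F,1,0)**2+cv2.Sobel(g[:,:,k],cv2.CV_32F,0,1)**2 for k in range(3)))
A=np.linspace(0,2*np.pi,73)
def ring(x,y,z,r): return np.c_[x+r*np.cos(A),y+r*np.sin(A),np.full(73,z)]
def hull(uv,n=150):
    h=cv2.convexHull(uv.astype(np.float32)).reshape(-1,2); h=np.vstack([h,h[:1]])
    s=np.r_[0,np.cumsum(np.linalg.norm(np.diff(h,axis=0),axis=1))]
    q=np.linspace(0,s[-1],n); return np.c_[np.interp(q,s,h[:,0]),np.interp(q,s,h[:,1])]
def score(G,uv): return np.minimum(map_coordinates(G,[uv[:,1],uv[:,0]],order=1,mode='nearest'),150).mean()
def fitcyl(views,xy,parts):
    # parts (r,z0,z1) ; views [(c,G)]
    def f(p): return -sum(score(G,hull(proj(c,np.vstack([ring(*p,z0,r),ring(*p,z1,r)])))) for c,G in views for r,z0,z1 in parts)
    best=None
    g=[(f((xy[0]+a,xy[1]+b)),xy[0]+a,xy[1]+b) for a in range(-12,13,2) for b in range(-12,13,2)]
    m=min(g); r=minimize(f,m[1:],method='Nelder-Mead',options=dict(initial_simplex=[m[1:],(m[1]+1.5,m[2]),(m[1],m[2]+1.5)],xatol=.02))
    return r.x,-r.fun
def fitblock(views,p0):
    def f(p):
        c_,s_=np.cos(p[2]),np.sin(p[2]); P=[]
        for a,b in((50,105),(50,-105),(-50,-105),(-50,105)): P.append((p[0]+c_*a-s_*b,p[1]+s_*a+c_*b,77))
        P=np.array(P+P[:1]); L=np.vstack([P[i]+(P[i+1]-P[i])*np.linspace(0,1,40)[:,None] for i in range(4)])
        return -sum(score(G,proj(c,L)) for c,G in views)
    m=min((f((p0[0]+a,p0[1]+b,p0[2]+d)),p0[0]+a,p0[1]+b,p0[2]+d) for a in range(-10,11,2) for b in range(-10,11,2) for d in np.arange(-.06,.061,.02))
    r=minimize(f,m[1:],method='Nelder-Mead',options=dict(initial_simplex=[m[1:],(m[1]+1.5,m[2],m[3]),(m[1],m[2]+1.5,m[3]),(m[1],m[2],m[3]+.02)],xatol=.01))
    return r.x,-r.fun
def V(tag): return (load(tag),grad(cv2.imread(f'pics/{tag}.png')))
def cr(x,y): return (120+(x+.5)/4-.5,140+(y+.5)/4-.5)
E
python3 - <<'E'
from h import *
t,s=V('top0'),V('side0'); c=t[0]
pg=unproj(c,cr(512,229),85)[0,:2]; fs=unproj(c,cr(672,252),87)[0,:2]; sl=unproj(c,cr(178,283),46)[0,:2]
print('init',pg,fs,sl)
for nm,vs in(('top',[t]),('side',[s]),('both',[t,s])):
    for o,x,parts in(('plug',pg,[(30,77,85),(15,85,115)]),('fix',fs,[(29,77,87),(18,87,132)]),('sleeve',sl,[(29,36,46),(18,46,91)])):
        print(nm,o,*fitcyl(vs,x,parts))
    d=fs-pg; yaw=np.arctan2(d[0],-d[1])
    p,q=fitblock(vs,[*((pg+fs)/2),yaw]); print(nm,'block',p,q,'bore',p[0]-55*np.sin(p[2]),p[1]+55*np.cos(p[2]),'fix',p[0]+55*np.sin(p[2]),p[1]-55*np.cos(p[2]))
for n,uv,z in(('white',cr(102,43),120),('small',cr(418,470),72),('pinkR',cr(549,447),20),('yelA',cr(304,160),20),('yelB',cr(333,284),20),('pinkL',cr(43,350),20),('wash',(372,244),105)): print(n,unproj(c,uv,z)[0])
E
```

```text
init [540.22293058  55.24311825] [525.02954261 -53.63553992] [503.47244908 290.2316294 ]
top plug [537.62225849  57.6471694 ] 199.15432739257812
top fix [523.93498203 -50.68851129] 159.830810546875
top sleeve [504.71761755 292.34885387] 222.8944091796875
top block [ 5.35460779e+02 -1.39447502e-01 -1.35085409e-01] 140.88815307617188 bore 542.8679006953274 54.35949327757842 fix 528.0536570145633 -54.63838828058279
side plug [546.09969146  51.65228345] 299.028076171875
side fix [519.42066664 -47.89710825] 275.43389892578125
side sleeve [511.03918567 287.10510087] 242.17428588867188
side block [ 5.34725357e+02  4.29431275e-01 -1.97669186e-01] 144.80953979492188 bore 545.5265009618055 54.358414984529794 fix 523.924212556513 -53.499552433990424
both plug [542.75733598  52.82638382] 487.3910217285156
both fix [523.89773192 -50.47132009] 432.7054748535156
both sleeve [504.38683732 292.24210368] 445.6025390625
both block [ 5.35415120e+02 -1.28117648e-01 -1.35619286e-01] 285.4748840332031 bore 542.8513364682916 54.366860872353776 fix 527.9789034369963 -54.62309616832791
white [661.81712699 332.30656253 120.        ]
small [375.64351325 118.59854635  72.        ]
pinkR [389.79291273  28.62005421  20.        ]
yelA [593.44025932 205.34636436  20.        ]
yelB [504.63898114 183.30333616  20.        ]
pinkL [455.51176225 392.55201836  20.        ]
wash [ 413.12638898 -281.35046544  105.        ]
```

```bash
cat >> h.py <<'E'
def overlay(tag,curves,box,out,k=6):
    im=cv2.imread(f'pics/{tag}.png'); c=load(tag); x0,y0,x1,y1=box
    a=cv2.resize(im[y0:y1,x0:x1],None,fx=k,fy=k,interpolation=cv2.INTER_CUBIC); a=cv2.convertScaleAbs(a,alpha=1.3)
    for P,col in curves:
        uv=(proj(c,P)-[x0,y0]+.5)*k-.5; cv2.polylines(a,[np.round(uv*8).astype(int).reshape(-1,1,2)],False,col,1,cv2.LINE_AA,3)
    cv2.imwrite(f'pics/{out}.png',a)
def blockcurves(x,y,w,plug=None,fix=True):
    c_,s_=np.cos(w),np.sin(w); T=lambda a,b:(x+c_*a-s_*b,y+s_*a+c_*b)
    C=[(np.array([(*T(a,b),77) for a,b in((50,105),(50,-105),(-50,-105),(-50,105),(50,105))]),(0,255,0))]
    C+=[(np.array([(*T(a,b),0) for a,b in((60,112.5),(60,-112.5),(-60,-112.5),(-60,112.5),(60,112.5))]),(0,255,255))]
    for b,l in((55,[(30,85),(15,115)]),(-55,[(29,87),(18,132)])):
        for r,z in l: C.append((ring(*T(0,b),z,r),(0,0,255)))
    return C
E
python3 - <<'E'
from h import *
C=blockcurves(535.4,-.1,-.1355)+[(ring(504.5,291.5,46,29),(255,0,0)),(ring(504.5,291.5,91,18),(255,0,0)),(ring(504.5,291.5,0,20),(255,0,0))]
overlay('top0',C,(220,165,320,235),'o1',7); overlay('side0',C,(205,145,310,225),'o2',7)
overlay('side0',C,(150,200,200,260),'o3',9);overlay('top0',C,(140,190,190,230),'o4',9)
a,b=cv2.imread('pics/o3.png'),cv2.imread('pics/o4.png'); h=max(a.shape[0],b.shape[0]); m=np.zeros((h,900,3),np.uint8); m[:a.shape[0],:450]=a;m[:b.shape[0],450:]=b
cv2.imwrite('pics/o5.png',cv2.resize(m,(800,int(h*8/9))))
E
```

```text
(no output)
```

View pics/o1.png

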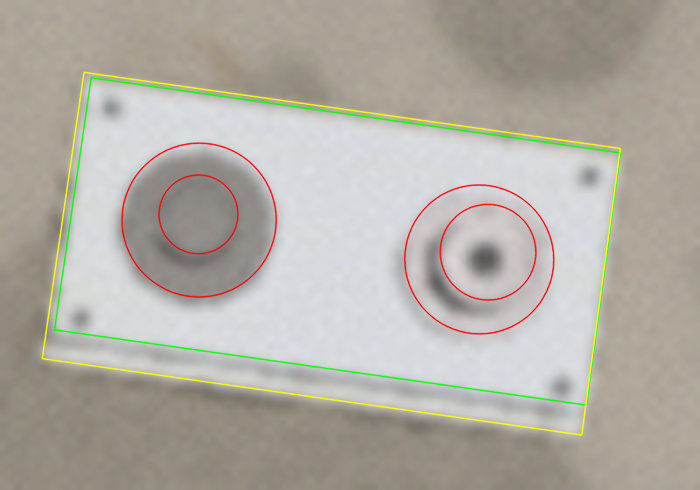

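View pics/o2.png

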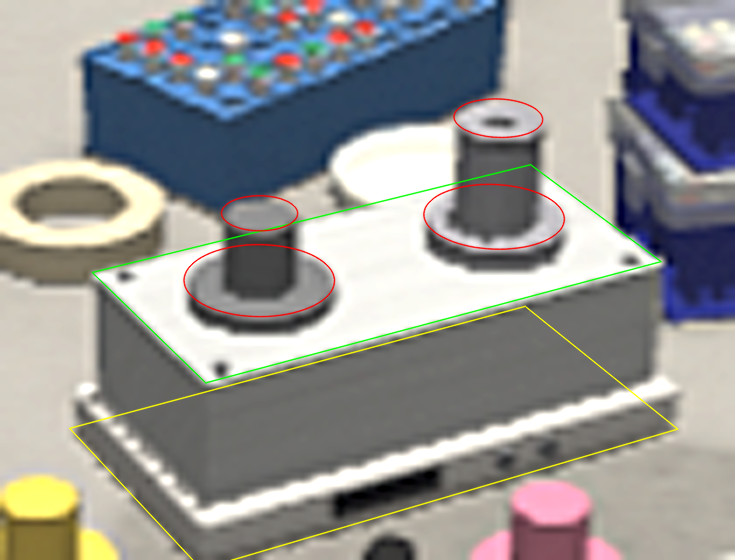

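View pics/o5.png

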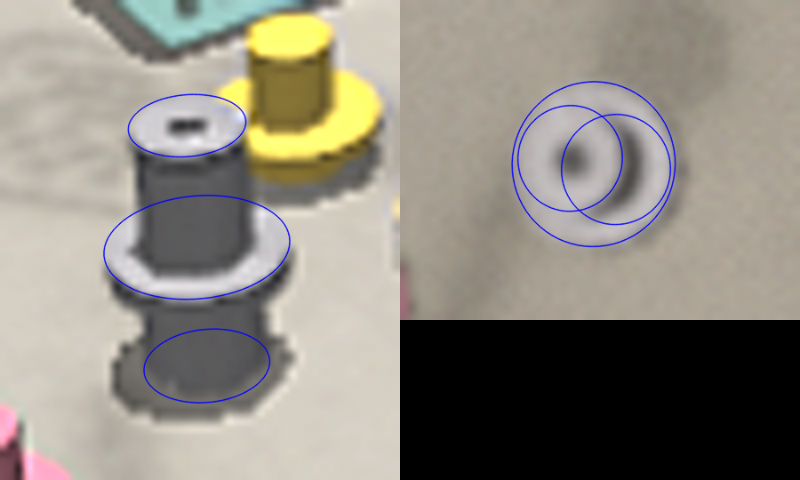

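The overlay on the block edge is about 1 px off: the far base edge coincides with the block edge in the top view. I'll use blob centroids instead, plug flange and sleeve holes/flanges.

```bash
cat >> h.py <<'E'
def circfit(tag,xy,z,r,rng=4):
    """fit a circle of radius r at height z: radial edge position per direction (max |grad| of gray along ray), robust LSQ"""
    from scipy.optimize import least_squares
    im=cv2.GaussianBlur(cv2.imread(f'pics/{tag}.png').astype(np.float32),(0,0),.6); c=load(tag); xy=np.array(xy,float)
    for it in range(4):
        pts=[]
        for a in np.arange(0,2*np.pi,np.pi/36):
            rr=np.arange(r-9,r+9.01,.5); d=np.array([np.cos(a),np.sin(a)])
            uv=proj(c,np.c_[xy+rr[:,None]*d,np.full(len(rr),z)])
            v=np.stack([map_coordinates(im[:,:,k],[uv[:,1],uv[:,0]],order=1) for k in range(3)],1)
            g=np.linalg.norm(np.gradient(v,axis=0),axis=1); i=g.argmax()
            if 0<i<len(g)-1 and g[i]>2:
                w=g[max(0,i-4):i+5]**2; pts.append(xy+d*(rr[max(0,i-4):i+5]*w).sum()/w.sum())
        pts=np.array(pts)
        s=least_squares(lambda p:np.linalg.norm(pts-p[:2],axis=1)-p[2],[*xy,r],loss='soft_l1',f_scale=1.); xy=s.x[:2]
    res=np.abs(s.fun); return s.x,np.median(res),len(pts)
E
python3 - <<'E'
from h import *
for tag in('top0','side0'):
    print(tag,'plug fl',circfit(tag,(540,55),85,30)); print('fix fl',circfit(tag,(525,-53),87,29)); print('fix top',circfit(tag,(525,-53),132,18))
    print('sl fl',circfit(tag,(504.5,291.5),46,29)); print('sl top',circfit(tag,(504.5,291.5),91,18))
E
```

```text
top0 plug fl (array([539.3487924 ,  55.1163974 ,  29.95537515]), np.float64(0.2952504289726967), 72)
fix fl (array([529.23618092, -57.08232011,  24.28756669]), np.float64(1.0439808006278302), 54)
fix top (array([517.1833237 , -48.57793462,  14.42010984]), np.float64(0.9574132652420477), 65)
sl fl (array([504.03322889, 290.97206217,  27.69391834]), np.float64(0.6615241815716466), 51)
sl top (array([512.88196847, 283.62592799,  17.60558081]), np.float64(1.6006395502834785), 68)
side0 plug fl (array([533.26931801,  60.75295417,  32.2198324 ]), np.float64(1.5513952181651263), 62)
fix fl (array([518.87309497, -53.07619931,  26.72332051]), np.float64(2.8850901323072), 52)
fix top (array([525.42629982, -55.32701267,  19.5929537 ]), np.float64(1.084848940940283), 47)
sl fl (array([499.45304667, 292.91034532,  25.28892872]), np.float64(1.692669409310362), 56)
sl top (array([504.31600705, 290.07089521,  18.54628222]), np.float64(0.7955073424354815), 48)
```

The plug is at (539.3, 55.1) and the sleeve at about (504, 291). Now moving over the plug.

>>> play_rows:
  targets:
    - [0,0,0,-0.021,-0.0177,0,-1]
    - [0,0,0,-0.021,-0.0177,0,-1]
    - [0,0,0,-0.021,-0.0177,0,-1]
    - [0,0,0,-0.021,-0.0177,0,-1]
    - [0,0,0,-0.021,-0.0177,0,-1]
    - [0,0,0,-0.021,-0.0177,0,-1]
    - [0,0,0,-0.021,-0.0177,0,-1]
    - [0,0,0,-0.021,-0.0177,0,-1]
    - [0,0,0,-0.021,-0.0177,0,-1]
    - [0,0,0,-0.021,-0.0177,0,-1]
    - [0,0,0,-0.021,-0.0177,0,-1]
    - [0,0,0,-0.021,-0.0177,0,-1]
  force: 40

```text
time_s: 1.6
tool_pos: [355.2, 327.5, 256.2]
ee_rot: [[-0.962, 0.272, -0.0], [0.272, 0.962, -0.0], [0.0, -0.0, -1.0]]
force: [0.3, 0.1, -0.9]
opening: 85.1
```

>>> play_rows:
  targets:
    - [0,0,0,-0.021,-0.0177,0,-1]
    - [0,0,0,-0.021,-0.0177,0,-1]
    - [0,0,0,-0.021,-0.0177,0,-1]
    - [0,0,0,-0.021,-0.0177,0,-1]
    - [0,0,0,-0.021,-0.0177,0,-1]
    - [0,0,0,-0.021,-0.0177,0,-1]
    - [0,0,0,-0.021,-0.0177,0,-1]
    - [0,0,0,-0.021,-0.0177,0,-1]
    - [0,0,0,-0.021,-0.0177,0,-1]
    - [0,0,0,-0.021,-0.0177,0,-1]
    - [0,0,0,-0.021,-0.0177,0,-1]
    - [0,0,0,-0.021,-0.0177,0,-1]
    - [0,0,0,0,0,0,-1]

```text
validation failed for argument at $.ta...
```

>>> play_rows:
  targets:
    - [0,0,0,-0.021,-0.0177,0,-1]
    - [0,0,0,-0.021,-0.0177,0,-1]
    - [0,0,0,-0.021,-0.0177,0,-1]
    - [0,0,0,-0.021,-0.0177,0,-1]
    - [0,0,0,-0.021,-0.0177,0,-1]
    - [0,0,0,-0.021,-0.0177,0,-1]
    - [0,0,0,-0.021,-0.0177,0,-1]
    - [0,0,0,-0.021,-0.0177,0,-1]
    - [0,0,0,-0.021,-0.0177,0,-1]
    - [0,0,0,-0.021,-0.0177,0,-1]
    - [0,0,0,-0.021,-0.0177,0,-1]
    - [0,0,0,-0.021,-0.0177,0,-1]

```text
time_s: 3.1
tool_pos: [539.8, 54.6, 256.1]
ee_rot: [[-0.962, 0.272, -0.0], [0.272, 0.962, -0.0], [0.0, -0.0, -1.0]]
force: [-0.1, 0.2, -1.0]
opening: 85.1
```

>>> play_rows:
  targets:
    - [0,0,0,0,0,0.03,-1]
    - [0,0,0,0,0,0.03,-1]
    - [0,0,0,0,0,0,-1]

```text
time_s: 3.48
tool_pos: [538.4, 55.2, 194.7]
ee_rot: [[-0.962, 0.272, -0.004], [0.272, 0.962, -0.001], [0.003, -0.002, -1.0]]
force: [-0.3, -0.0, 0.5]
opening: 85.6
```

```bash
python3 - <<'E'
from h import *
snap('side','side1'); s=sense(); print(s['tool_pos'],s['q'],s['force'])
a=cv2.imread('pics/side1.png')[60:230,190:340]; cv2.imwrite('pics/s1.png',cv2.resize(a,None,fx=3.5,fy=3.5,interpolation=cv2.INTER_CUBIC))
E
```

```text
[539.16719143  55.25663239 196.13960978] [-0.3237897   0.47251095  0.15167493  1.88421592 -0.09643396  0.79346917
  1.17424135] [-8.38392915e-02  7.98320288e-04  1.80696211e+00]
```

View pics/s1.png

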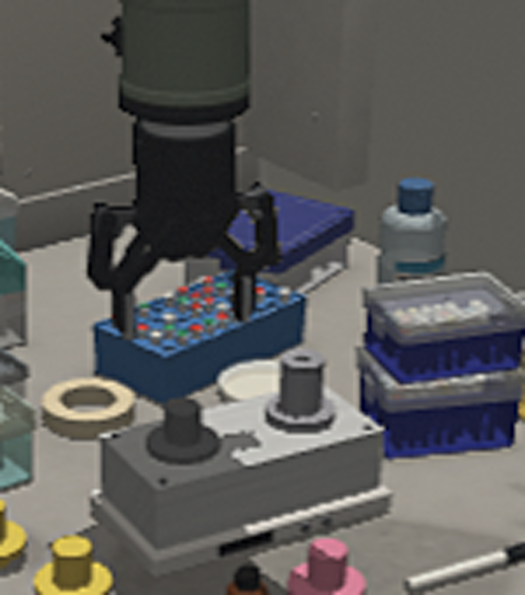

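The gripper stands above the plug: fingers at crop (125,330) and (243,315), knob at (182,415). Descending and gripping.

>>> play_rows:
  targets:
    - [0,0,0,0,0,0.02,-1]
    - [0,0,0,0,0,0.02,-1]
    - [0,0,0,0,0,0.02,-1]
    - [0,0,0,0,0,0.013,-1]
    - [0,0,0,0,0,0.01,-0.5]
    - [0,0,0,0,0,0,0]
    - [0,0,0,0,0,0,0.5]
    - [0,0,0,0,0,0,1]
    - [0,0,0,0,0,0,1]
    - [0,0,0,0,0,0,1]

```text
time_s: 4.78
tool_pos: [539.8, 55.4, 114.1]
ee_rot: [[-0.962, 0.272, 0.001], [0.272, 0.962, 0.0], [-0.001, 0.0, -1.0]]
force: [-1.7, -0.4, 6.8]
opening: 29.0
```

```bash
python3 - <<'E'
from h import *
s=sense(); print(s['tool_pos'],s['force'],s['opening'],s['time_s'])
E
```

```text
[539.83813356  55.3811868  114.05267554] [-1.74930613 -0.36705603  6.8494295 ] 28.980394625109998 4.775
```

>>> play_rows:
  targets:
    - [0,0,0,0,0,-0.005,1]
    - [0,0,0,0,0,-0.01,1]
    - [0,0,0,0,0,-0.02,1]
    - [0,0,0,0,0,-0.03,1]
    - [0,0,0,0,0,-0.03,1]
    - [0,0,0,0,0,-0.015,1]
    - [0,0,0,0,0,0,1]

```text
time_s: 5.65
tool_pos: [539.8, 55.5, 224.0]
ee_rot: [[-0.962, 0.272, 0.002], [0.272, 0.962, 0.0], [-0.001, 0.001, -1.0]]
force: [0.6, 0.4, -1.0]
opening: 28.8
```

```bash
python3 - <<'E'
from h import *
snap('side','side2'); s=sense(); print(s['tool_pos'],s['force'],s['opening'])
a=cv2.imread('pics/side2.png')[60:230,190:340]; cv2.imwrite('pics/s2.png',cv2.resize(a,None,fx=3.5,fy=3.5,interpolation=cv2.INTER_CUBIC))
E
```

```text
[539.34869756  55.3971512  223.05377049] [-0.11336742  0.13745355 -1.39951498] 28.637397001978467
```

View pics/s2.png

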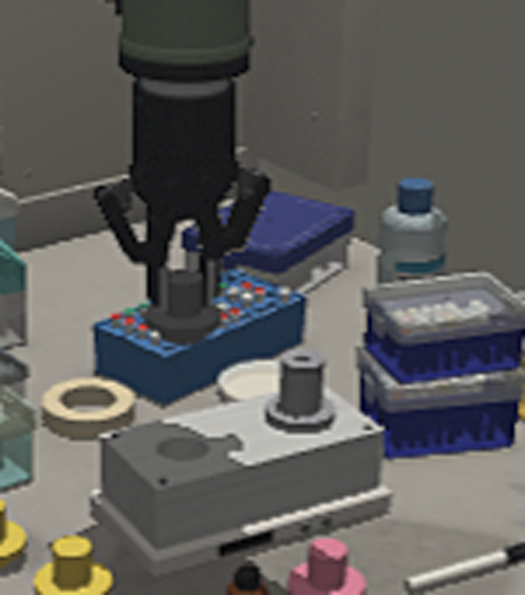

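The plug is held, at crop (180,300), and the bore at (183,447) is clear. Carrying the plug to free worktop near (410, 235).

>>> play_rows:
  targets:
    - [0,0,0,0.0173,0.0138,0,1]
    - [0,0,0,0.0173,0.0138,0,1]
    - [0,0,0,0.0173,0.0138,0,1]
    - [0,0,0,0.0173,0.0138,0,1]
    - [0,0,0,0.0173,0.0138,0,1]
    - [0,0,0,0.0173,0.0138,0,1]
    - [0,0,0,0.0173,0.0138,0,1]
    - [0,0,0,0.0173,0.0138,0,1]
    - [0,0,0,0.0173,0.0138,0,1]
    - [0,0,0,0.0173,0.0138,0,1]
    - [0,0,0,0,0,0,1]

```text
time_s: 7.08
tool_pos: [409.4, 236.2, 222.2]
ee_rot: [[-0.963, 0.27, -0.002], [0.27, 0.963, -0.001], [0.001, -0.001, -1.0]]
force: [0.2, -0.1, -0.7]
opening: 28.7
```

>>> play_rows:
  targets:
    - [0,0,0,0,0,0.03,1]
    - [0,0,0,0,0,0.03,1]
    - [0,0,0,0,0,0.03,1]
    - [0,0,0,0,0,0.03,1]
    - [0,0,0,0,0,0.025,1]
    - [0,0,0,0,0,0.015,1]
    - [0,0,0,0,0,0.006,1]
    - [0,0,0,0,0,0.002,1]
    - [0,0,0,0,0,0,1]

```text
time_s: 8.2
tool_pos: [410.8, 235.4, 55.8]
ee_rot: [[-0.962, 0.272, 0.001], [0.272, 0.962, 0.0], [-0.0, 0.001, -1.0]]
force: [0.3, -1.3, -1.0]
opening: 28.4
```

```bash
python3 - <<'E'
from h import *
snap('side','side3');snap('top','top3'); s=sense(); print(s['tool_pos'],s['force'],s['opening'])
a=cv2.imread('pics/side3.png')[120:320,100:320]; cv2.imwrite('pics/s3.png',cv2.resize(a,None,fx=3,fy=3,interpolation=cv2.INTER_CUBIC))
print(circfit('top3',(539.5,55),77,20.75),circfit('top0',(539.3,55),85,30))
print(circfit('side3',(539.5,55),77,20.75))
E
```

```text
[410.85416175 235.40879918  55.85205375] [-0.17051189 -0.28086341 -1.37395665] 28.92736258287372
(array([540.01984608,  55.20321696,  19.58912588]), np.float64(0.29457340899842066), 72) (array([539.35123513,  55.11730227,  29.95017157]), np.float64(0.3063424041507101), 72)
(array([539.18105942,  56.18469744,  20.2306707 ]), np.float64(0.48087820212287014), 72)
```

View pics/s3.png

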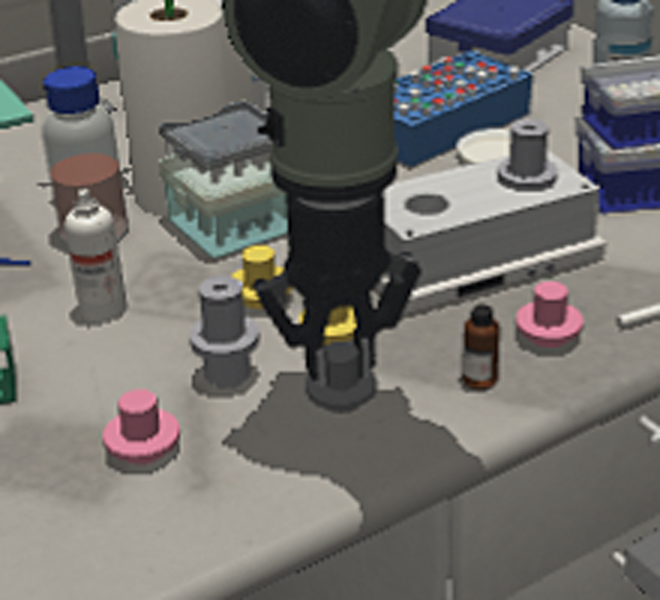

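The plug hangs just over clear worktop at crop (340,370). The bore measures (540.0,55.2) from the top and (539.2,56.2) from the side. Lowering the last bit and letting go.

>>> play_rows:
  targets:
    - [0,0,0,0,0,0.003,1]
    - [0,0,0,0,0,0.002,1]
    - [0,0,0,0,0,0.0015,1]
    - [0,0,0,0,0,0,1]

```text
time_s: 8.8
tool_pos: [410.6, 235.3, 49.0]
ee_rot: [[-0.962, 0.272, -0.0], [0.272, 0.962, 0.0], [0.0, 0.0, -1.0]]
force: [-1.6, -0.7, 9.3]
opening: 28.6
```

>>> play_rows:
  targets:
    - [0,0,0,0,0,0,0.3]
    - [0,0,0,0,0,0,0]
    - [0,0,0,0,0,0,-0.3]
    - [0,0,0,0,0,-0.01,-0.3]
    - [0,0,0,0,0,-0.03,-0.3]
    - [0,0,0,0,0,-0.04,-1]
    - [0,0,0,0,0,-0.04,-1]
    - [0,0,0,0,0,-0.02,-1]
    - [0,0,0,0,0,0,-1]

```text
time_s: 9.93
tool_pos: [411.1, 235.6, 190.6]
ee_rot: [[-0.962, 0.272, 0.002], [0.272, 0.962, 0.002], [-0.002, 0.003, -1.0]]
force: [-0.5, -0.1, -0.3]
opening: 85.2
```

```bash
python3 - <<'E'
from h import *
snap('side','side4');snap('top','top4'); s=sense(); print(s['tool_pos'],s['force'],s['opening'])
a=cv2.imread('pics/side4.png')[120:320,100:320]; cv2.imwrite('pics/s4.png',cv2.resize(a,None,fx=3,fy=3,interpolation=cv2.INTER_CUBIC))
a=cv2.imread('pics/top4.png')[140:270,120:320]; cv2.imwrite('pics/t4.png',cv2.resize(a,None,fx=4,fy=4,interpolation=cv2.INTER_CUBIC))
print(circfit('top4',(504,291),46,29),circfit('side4',(504.3,290),91,18))
E
```

```text
[410.39304332 235.17599434 188.75474667] [ 0.20787596 -0.6693149   0.14365185] 85.60535388050232
(array([505.78256448, 290.29838282,  26.39358494]), np.float64(0.7731264538667624), 58) (array([504.18437821, 290.01968174,  18.463215  ]), np.float64(0.7970074095550466), 50)
```

View pics/s4.png

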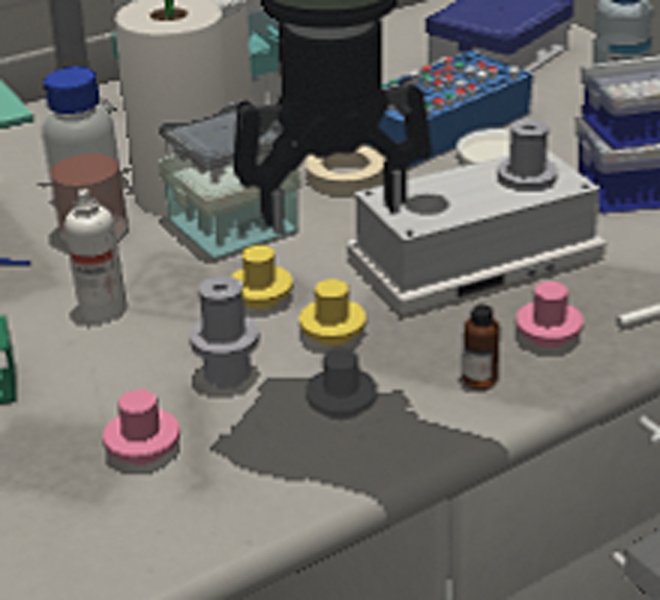

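View pics/t4.png

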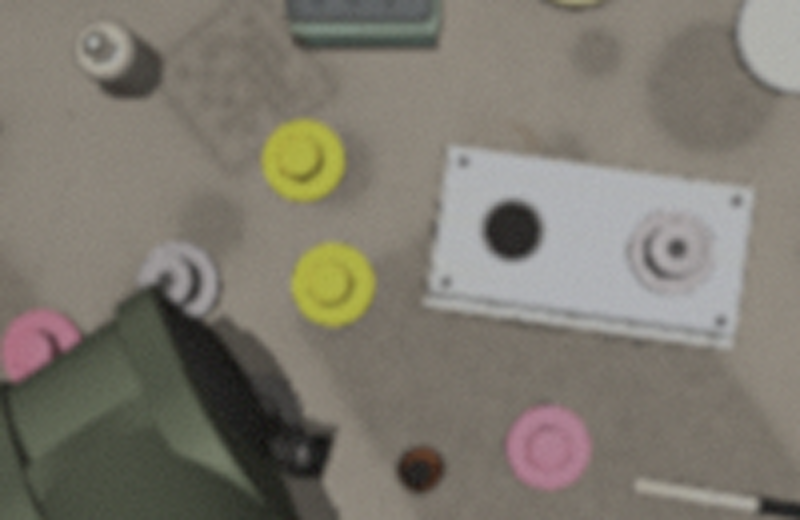

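The grey plug stands upright at side-crop (342,380), clear of everything. Now moving over the sleeve.

>>> play_rows:
  targets:
    - [0,0,0,-0.015,0.0157,0,-1]
    - [0,0,0,-0.015,0.0157,0,-1]
    - [0,0,0,-0.015,0.0157,0,-1]
    - [0,0,0,-0.015,0.0157,0,-1]
    - [0,0,0,-0.015,0.0157,0,-1]
    - [0,0,0,0,0,0,-1]

```text
time_s: 10.78
tool_pos: [504.4, 290.5, 187.4]
ee_rot: [[-0.962, 0.272, -0.001], [0.272, 0.962, -0.001], [0.001, -0.001, -1.0]]
force: [-0.7, -0.3, -0.6]
opening: 85.5
```

>>> play_rows:
  targets:
    - [0,0,0,0,0,0.025,-1]
    - [0,0,0,0,0,0.025,-1]
    - [0,0,0,0,0,0.025,-1]
    - [0,0,0,0,0,0.02,-1]
    - [0,0,0,0,0,0.015,-1]
    - [0,0,0,0,0,0,-1]

```text
time_s: 11.52
tool_pos: [503.4, 289.8, 77.8]
ee_rot: [[-0.962, 0.272, -0.002], [0.272, 0.962, -0.001], [0.001, -0.002, -1.0]]
force: [-0.5, 0.6, 0.4]
opening: 85.2
```

```bash
python3 - <<'E'
from h import *
snap('side','side5'); s=sense(); print(s['tool_pos'],s['force'],s['opening'])
a=cv2.imread('pics/side5.png')[140:280,100:260]; cv2.imwrite('pics/s5.png',cv2.resize(a,None,fx=4,fy=4,interpolation=cv2.INTER_CUBIC))
E
```

```text
[503.85639294 290.13456637  78.66195384] [-1.14658066  0.001257    1.02254803] 85.49525498456825
```

View pics/s5.png

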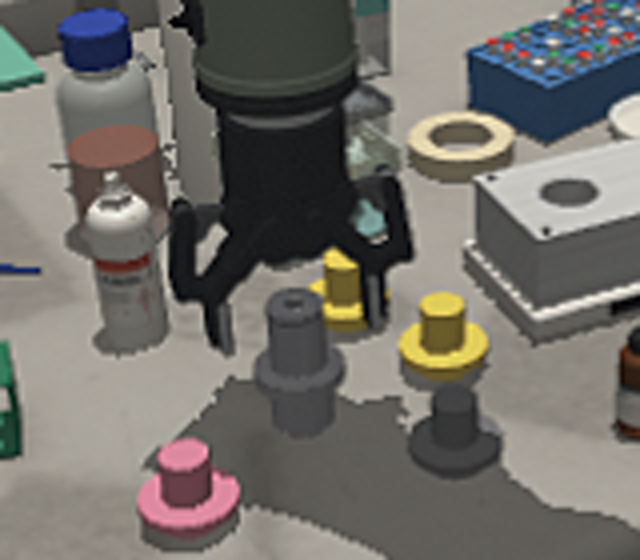

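The sleeve neck (297,337) sits midway between the fingertips (225,350) and (375,325), matching z≈66 on its axis. Closing.

>>> play_rows:
  targets:
    - [0,0,0,0,0,0,-0.5]
    - [0,0,0,0,0,0,0]
    - [0,0,0,0,0,0,0.5]
    - [0,0,0,0,0,0,1]
    - [0,0,0,0,0,0,1]
    - [0,0,0,0,0,0,1]
  force: 90

```text
time_s: 12.32
tool_pos: [504.4, 290.5, 79.5]
ee_rot: [[-0.962, 0.272, 0.001], [0.272, 0.962, 0.0], [-0.001, 0.001, -1.0]]
force: [-1.9, -1.7, 9.8]
opening: 34.3
```

>>> play_rows:
  targets:
    - [0,0,0,0,0,-0.005,1]
    - [0,0,0,0,0,-0.015,1]
    - [0,0,0,0,0,-0.03,1]
    - [0,0,0,0,0,-0.03,1]
    - [0,0,0,0,0,-0.03,1]
    - [0,0,0,0,0,-0.02,1]
    - [0,0,0,0,0,0,1]

```text
time_s: 13.2
tool_pos: [504.7, 290.7, 210.7]
ee_rot: [[-0.962, 0.272, 0.002], [0.272, 0.962, 0.002], [-0.002, 0.002, -1.0]]
force: [0.2, -0.2, -4.7]
opening: 34.3
```

```bash
python3 - <<'E'
from h import *
snap('side','side6'); s=sense(); print(s['tool_pos'],s['force'],s['opening'])
a=cv2.imread('pics/side6.png')[60:280,100:260]; cv2.imwrite('pics/s6.png',cv2.resize(a,None,fx=2.7,fy=2.7,interpolation=cv2.INTER_CUBIC))
E
```

```text
[504.16829808 290.43575532 209.38085523] [-0.78452935 -0.41961139 -3.5274183 ] 34.0735643456113
```

View pics/s6.png

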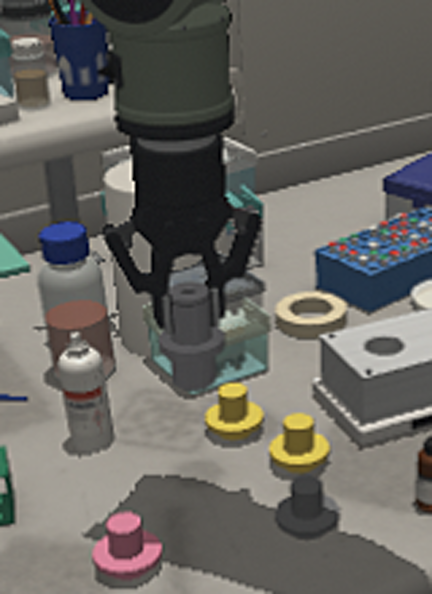

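The sleeve is held upright at crop (190,330), foot about 130 mm up. Carrying it over the bore.

>>> play_rows:
  targets:
    - [0,0,0,-0.0098,-0.0216,0,1]
    - [0,0,0,-0.0098,-0.0216,0,1]
    - [0,0,0,-0.0098,-0.0216,0,1]
    - [0,0,0,-0.0098,-0.0216,0,1]
    - [0,0,0,-0.0098,-0.0216,0,1]
    - [0,0,0,-0.0098,-0.0216,0,1]
    - [0,0,0,-0.0098,-0.0216,0,1]
    - [0,0,0,-0.0098,-0.0216,0,1]
    - [0,0,0,-0.0098,-0.0216,0,1]
    - [0,0,0,-0.0098,-0.0216,0,1]
    - [0,0,0,0,0,0,1]

```text
time_s: 14.62
tool_pos: [539.3, 53.9, 207.9]
ee_rot: [[-0.961, 0.275, -0.001], [0.275, 0.961, -0.001], [0.001, -0.001, -1.0]]
force: [-0.7, 0.3, -2.8]
opening: 34.4
```

>>> play_rows:
  targets:
    - [0,0,0,0,0,0.02,1]
    - [0,0,0,0,0,0.015,1]
    - [0,0,0,0,0,0.01,1]
    - [0,0,0,0,0,0,1]
    - [0,0,0,0,0,0,1]

```text
time_s: 15.25
tool_pos: [539.8, 55.9, 164.1]
ee_rot: [[-0.962, 0.272, 0.0], [0.272, 0.962, 0.0], [-0.0, 0.0, -1.0]]
force: [-0.3, 0.2, -3.5]
opening: 33.8
```

```bash
python3 - <<'E'
from h import *
c=snap('side','side7'); s=sense(); p=s['tool_pos']; print(p,s['force'],s['opening'])
z=p[2]-79.5
C=[(ring(539.8,55.6,77,20.75),(0,255,0))]+[(ring(p[0],p[1],z+h,r),(0,0,255)) for h,r in((0,17),(3,20),(36,29),(46,29),(91,18))]
overlay('side7',C,(210,130,290,210),'s7',7)
overlay('side7',[],(210,130,290,210),'s7b',7)
E
```

```text
[539.88052509  55.88171762 164.27556488] [ 0.42678461  0.11944678 -3.90917127] 34.16686894251208
```

View pics/s7.png

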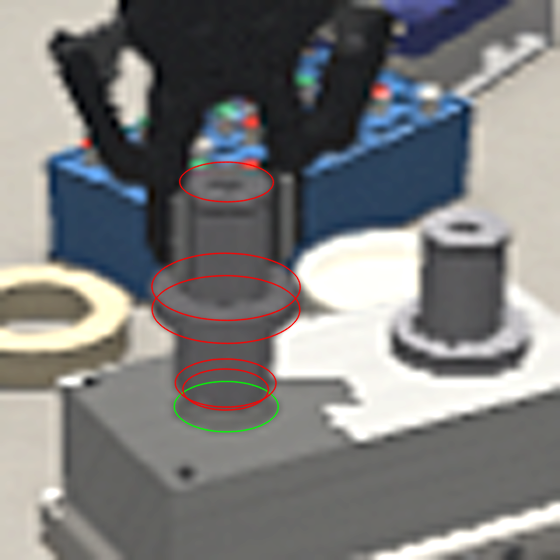

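View pics/s7b.png

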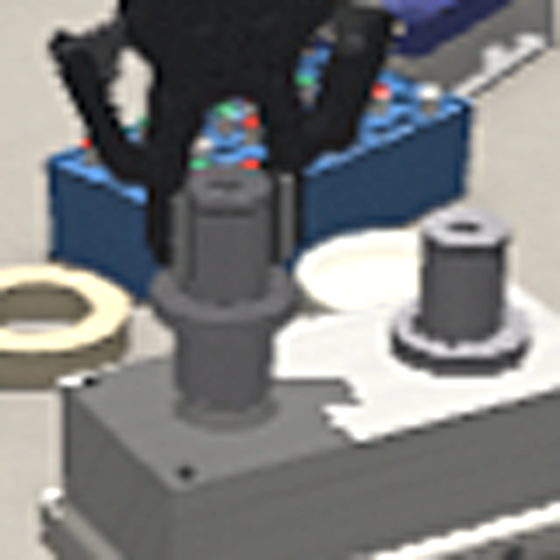

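The sleeve projects within about 0.5 px of over the bore. Descending slowly while watching force.

>>> play_rows:
  targets:
    - [0,0,0,0,0,0.004,1]
    - [0,0,0,0,0,0.003,1]
    - [0,0,0,0,0,0.002,1]
    - [0,0,0,0,0,0.002,1]
    - [0,0,0,0,0,0.002,1]
    - [0,0,0,0,0,0,1]

```text
time_s: 16.05
tool_pos: [539.7, 55.6, 150.7]
ee_rot: [[-0.962, 0.273, 0.0], [0.273, 0.962, -0.0], [-0.0, -0.0, -1.0]]
force: [2.6, -2.8, -3.9]
opening: 34.0
```

Already about 6 mm in with a slight side load; shifting along it and continuing.

>>> play_rows:
  targets:
    - [0,0,0,-0.0006,-0.0004,0.002,1]
    - [0,0,0,0,0,0.002,1]
    - [0,0,0,0,0,0.002,1]
    - [0,0,0,0,0,0.002,1]
    - [0,0,0,0,0,0.002,1]
    - [0,0,0,0,0,0,1]

```text
time_s: 16.8
tool_pos: [540.0, 55.3, 140.6]
ee_rot: [[-0.962, 0.272, -0.0], [0.272, 0.962, -0.0], [0.0, -0.0, -1.0]]
force: [1.5, -0.8, -4.6]
opening: 34.2
```

>>> play_rows:
  targets:
    - [0,0,0,-0.0004,0,0.002,1]
    - [0,0,0,0,0,0.002,1]
    - [0,0,0,0,0,0.002,1]
    - [0,0,0,0,0,0.002,1]
    - [0,0,0,0,0,0.001,1]
    - [0,0,0,0,0,0,1]
  force: 110

```text
time_s: 17.55
tool_pos: [540.5, 55.2, 131.9]
ee_rot: [[-0.962, 0.272, 0.0], [0.272, 0.962, 0.0], [-0.0, 0.0, -1.0]]
force: [-1.9, 0.1, 2.0]
opening: 34.0
```

On the seat (about 6 N). Pressing on.

>>> play_rows:
  targets:
    - [0,0,0,0.0003,0,0.0015,1]
    - [0,0,0,0,0,0.0015,1]
    - [0,0,0,0,0,0.0015,1]
    - [0,0,0,0,0,0.0015,1]
    - [0,0,0,0,0,0.0015,1]
    - [0,0,0,0,0,0.001,1]
    - [0,0,0,0,0,0,1]

```text
time_s: 18.42
tool_pos: [540.4, 55.2, 123.5]
ee_rot: [[-0.962, 0.272, 0.001], [0.272, 0.962, -0.0], [-0.001, 0.0, -1.0]]
force: [-0.5, -0.0, 2.8]
opening: 33.8
```

>>> play_rows:
  targets:
    - [0,0,0,0,0,0.001,1]
    - [0,0,0,0,0,0.001,1]
    - [0,0,0,0,0,0.001,1]
    - [0,0,0,0,0,0.0005,1]
    - [0,0,0,0,0,0,1]

```text
time_s: 19.05
tool_pos: [540.5, 55.2, 120.6]
ee_rot: [[-0.962, 0.272, 0.001], [0.272, 0.962, 0.0], [-0.001, 0.0, -1.0]]
force: [-4.2, -0.3, 18.7]
opening: 34.1
```

Force rising, so the shoulder is probably landing. A firmer push to confirm.

>>> play_rows:
  targets:
    - [0,0,0,0,0,0.0007,1]
    - [0,0,0,0,0,0.0007,1]
    - [0,0,0,0,0,0,1]
    - [0,0,0,0,0,0,1]

```text
time_s: 19.55
tool_pos: [540.5, 55.3, 120.4]
ee_rot: [[-0.962, 0.272, 0.001], [0.272, 0.962, 0.001], [-0.001, 0.001, -1.0]]
force: [-12.8, -0.4, 47.3]
opening: 33.9
```

```bash
python3 - <<'E'
from h import *
c=snap('side','side8'); s=sense(); p=s['tool_pos']; print(p,s['force'],s['opening'])
overlay('side8',[],(205,130,310,210),'s8',7)
E
```

```text
[540.47481044  55.31609831 120.43502389] [-14.10416192  -0.45340297  47.93637173] 33.98616047292539
```

View pics/s8.png

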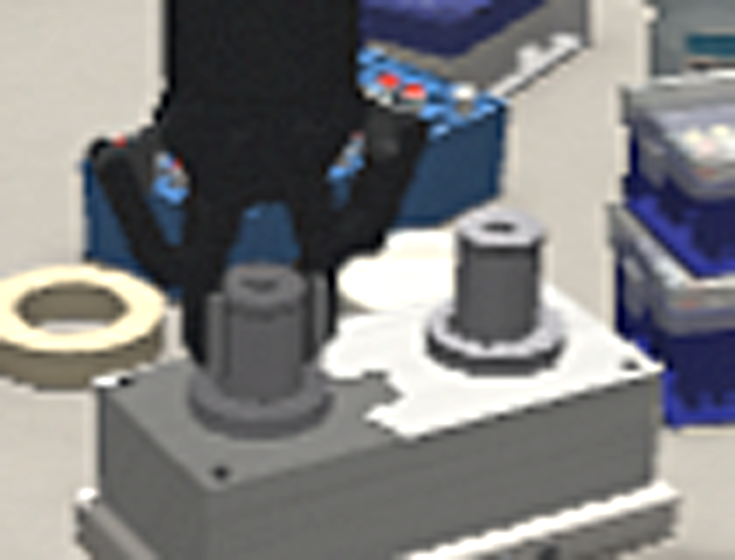

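Stiff at 48 N with only 0.2 mm of movement. The shoulder at crop (260,400) looks flush on the block, like its neighbour at (497,340). Relieving the push, releasing and withdrawing.

>>> play_rows:
  targets:
    - [0,0,0,0,0,-0.001,1]
    - [0,0,0,0,0,-0.0006,1]
    - [0,0,0,0,0,0,0.4]
    - [0,0,0,0,0,0,0]
    - [0,0,0,0,0,0,-0.4]
    - [0,0,0,0,0,0,-0.4]
    - [0,0,0,0,0,-0.005,-0.4]
    - [0,0,0,0,0,-0.02,-0.4]
    - [0,0,0,0,0,-0.04,-0.4]
    - [0,0,0,0,0,-0.05,-0.4]
    - [0,0,0,0,0,-0.04,-0.4]
    - [0,0,0,0,0,0,-0.4]

```text
time_s: 21.1
tool_pos: [541.3, 55.4, 278.1]
ee_rot: [[-0.962, 0.273, 0.005], [0.273, 0.962, 0.001], [-0.004, 0.003, -1.0]]
force: [-0.5, 0.0, 0.3]
opening: 59.5
```

```bash
python3 - <<'E'
from h import *
snap('side','side9'); snap('top','top9'); s=sense(); p=s['tool_pos']; print(p,s['force'],s['opening'],s['time_s'])
C=[(ring(540,55.5,z,r),(0,0,255)) for z,r in((87,29),(132,18))]+[(ring(525.4,-55,z,r),(0,255,0)) for z,r in((87,29),(132,18))]
overlay('side9',C,(205,130,310,210),'s9',7)
a=cv2.imread('pics/side9.png'); cv2.imwrite('pics/s9f.png',cv2.resize(a,(800,600)))
for q in(132,130,134,144): print(q,circfit('side9',(540,55.5),q,18),circfit('side9',(525.4,-55),q,18))
E
```

```text
[540.05143964  55.30530631 275.11029752] [-0.0157554   0.17301479  0.29250135] 59.66377419037295 21.2
132 (array([538.30550555,  55.91667045,  18.57647494]), np.float64(0.9058757312681518), 62) (array([525.39753261, -55.33045926,  19.55843116]), np.float64(1.0775632282046388), 47)
130 (array([541.49965279,  53.56918032,  18.65643673]), np.float64(0.8999586009897005), 62) (array([528.37246956, -58.67867925,  19.70294139]), np.float64(1.4422618619126233), 50)
134 (array([535.14094393,  58.20648015,  18.53291986]), np.float64(0.9123111712149203), 62) (array([521.90288475, -52.77255624,  19.35326266]), np.float64(1.3205149445606068), 49)
144 (array([644.85033096,  22.76581385,  19.21879404]), np.float64(2.4887761129697843), 66) (array([510.48546883, -51.00692781,  18.88292434]), np.float64(2.511772381777705), 36)
```

View pics/s9.png

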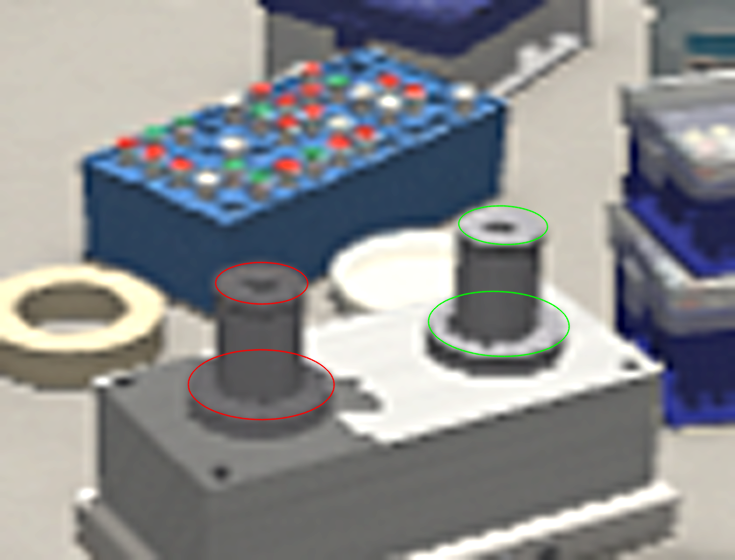

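View pics/s9f.png

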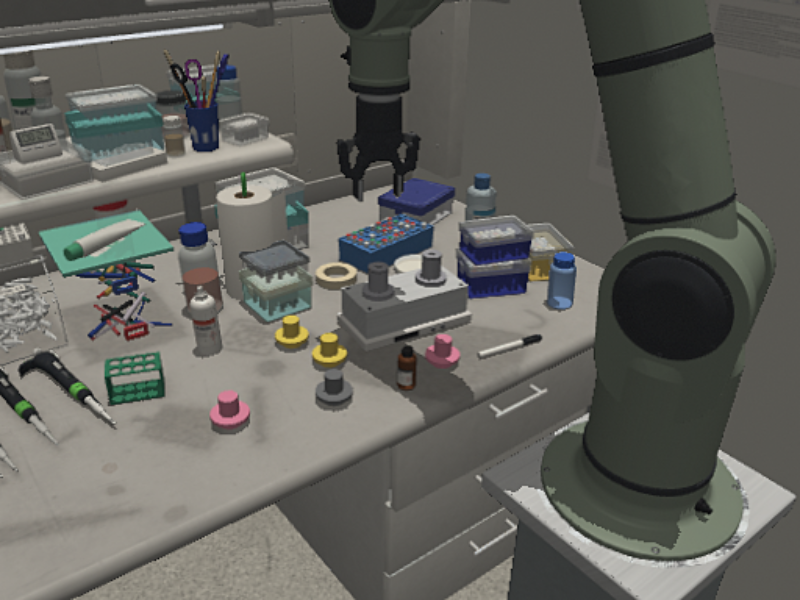

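The sleeve (crop (260,340)) stands as high as the fitted one (497,280). The plug is on the worktop and the bystanders are unmoved. Handing in.

```bash
python3 -c "
from cell import finish_job; print(finish_job())"
```

```text
the job is handed in; nothing more can be done
None
```

The job is done and handed in at about 21 s of the 61 s allowed. I took the grey plug out of the left-hand bore and stood it upright on free worktop near (410, 235) mm. Then I put the loose steel sleeve into that bore, pressed it home and let go.

**Press:** The seat took up the load at TCP height 132 mm, and the press ended at 120.4 mm. There it held about 48 N at the wrist with only 0.2 mm of further movement, so the shoulder was on the block. Insertion side load was about 4 N, rising to about 14 N during the final push.

**Last pictures:** The sleeve is upright with its shoulder on the block. Its top fits the 132 mm height of the fitted sleeve beside it, at about (538, 56) mm against about (540, 55.5) for the bore. That difference is within the camera calibration. The plug is standing, and the bottles, pen and dish look unmoved in the picture; I did not measure them again. The gripper was open and clear, with wrist force near zero.

**Disagreements:** My first fit of the block from its edges was about 3 mm off in x, because the base edge overlaps the block edge in the top view. I used the plug flange and bore circles instead. Circle fits to the sleeve tops in the top view were also poor and I did not use them.

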